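Jack up the stirrer deck and hold it

TASK

The feet of the hinged stirrer deck have to be changed, so the deck must be jacked up and kept up. With the scraper block, wipe the three loose chips off the bare metal jack bed in front of the deck; then stand the lever jack flat on the bed with its domed saddle centred under the round lift pad on the deck's lug, and pump the jack's T-handle down to near the bottom of its stroke, so that the saddle raises the deck. Finish holding the handle down like that, without letting go, and leave the other things on the bench where they stand.

Things in the scene. Friction and masses are not known exactly. Their poses are not given: they have to be found in the camera images.
- rig: fixed base slab, 12 mm thick, with a hinged deck. Origin on the worktop under the lift pad; +x from the jack bed towards the deck, z up. Jack bed: bare front of the slab, x -165 to 38, y -65 to 65 mm, top at 12 mm height. Behind, slab to x 275, y +-118. Deck x 35 to 250, y +-95, top at 104 mm height; stirrer with beaker on it from x 100 on, to 265 mm height.
- lift_pad (a point): lower face of the lift pad on the deck's lug. Steel lug 46 mm wide in the middle of the deck's front edge (tip 22 mm before the pad's centre), 92 to 104 mm over the worktop, a ring mark on top. Below it the round lift pad, 30 mm across, its flat lower face 88 mm over the worktop at the start. Origin at the centre of that face; axes as the rig's while the deck is down.
- deck (a joint): deck angle about its hinge 250 mm behind the pad, rad; 0 = down, grows as the front is raised (0.04 = pad 10 mm up; full jack stroke gives about 0.055). It loads the saddle with about 5 to 6 N and falls back when not held.
- jack: loose lever jack, 0.8 kg. Origin on the underside below the lever's pivot; +x towards the saddle, z up. Base plate x -90 to 75, y +-30, 8 mm thick. Grip it by the upright grey pivot housing: x -30 to 20, 44 mm wide in y, top 87 mm over the underside; the lever (pivot 62 mm up) runs between its cheeks, their outer sides are free.
- saddle: steel dome (ball, radius 14 mm) at the front end of the jack's lever; origin at the ball's centre, its top 14 mm higher. Handle up: 60 mm before the jack's origin (jack +x), top 70 mm above the jack's underside; full stroke raises it 20 mm.
- handle: jack's T-handle: crossbar 16 mm thick, 76 mm long along the jack's y; origin at its centre. Handle up: 128 mm behind the jack's origin (jack -x), 84 mm above the underside; fully pressed 40 mm. Press it down from above near its middle.
- jack_lever (a joint): jack lever angle, rad: 0 = handle up, saddle low; 0.34 = handle fully down. A spring (0.3 N m at rest, 1 N m/rad) and the deck push it back, so it must be held: about 2 N at the handle to start, 6 to 8 N near the bottom under the deck. Standing on the bed, the saddle meets the pad at about 0.10. Near the bottom: 0.27 or more.
- scraper: loose grey scraper block standing on its flat sole; origin at the centre of the sole, z up, long axis x. Foot 110 x 26 x 20 mm (x, y, z); above it a grip rib 70 long, 14 thick (y), from 18 to 52 mm height. 0.12 kg.
- chip0: loose ceramic chip, about 16 mm across and 8 mm thick, lying on the jack bed at the start; origin at its middle. 12 g.
- chip1: loose ceramic chip, about 16 mm across and 8 mm thick, lying on the jack bed at the start; origin at its middle. 12 g.
- chip2: loose ceramic chip, about 16 mm across and 8 mm thick, lying on the jack bed at the start; origin at its middle. 12 g.
- sample_pot: bystander: small white sample pot, 37 mm across, 42 high; origin under its centre
- timer: bystander: bench timer, 62x62x38 mm; origin under its centre
- reagent_bottle: bystander: small bottle with ribbed cap, 48 mm across, 75 high; origin under its centre
- dish_pink: bystander: petri dish with pink medium, 100 mm across, 26 high; origin under its centre

How it is judged:
On the way, in this order (a step that is already met when the one before it is completed fails the run):
1. all three chips are wiped off the jack bed (height (world z) of each of chip0, chip1, chip2 below 0.01 m), for 0.2 s.
2. the jack stands flat on the bed, saddle under the lift pad, handle still up (horizontal distance between saddle and lift_pad below 0.01 m and height (world z) of jack between 0.0095 and 0.0145 m and angle between jack's own z axis and vertical below 0.06 rad and value of joint jack_lever below 0.06 rad and value of joint deck below 0.008 rad), for 0.2 s.
At the end, for the whole second after the job is handed in: Chips off the bed (centres under 10 mm high); jack flat on the bed (tilt < 0.06 rad), saddle within 10 mm of the pad centre; robot pressing the handle (> 1.5 N), lever still and past 0.25 rad; deck past 0.030 rad, carried by the saddle (> 2.5 N); robot not touching the rig (all of step 1 and horizontal distance between saddle and lift_pad below 0.01 m and height (world z) of jack between 0.0095 and 0.0145 m and angle between jack's own z axis and vertical below 0.06 rad and value of joint jack_lever above 0.25 rad and velocity of joint jack_lever between -0.05 and 0.05 rad/s and value of joint deck above 0.03 rad and contact force between saddle and rig above 2.5 N and contact force between any of the fingers, the arm and handle above 1.5 N and contact force between each of the arm, the fingers and rig below 0.5 N); the arm keeps its last pose, push and grip.
It fails at once if a chip is touched by the robot itself instead of the scraper (contact force between any of the fingers, the arm and chip0 above 0.3 N or contact force between any of the fingers, the arm and chip1 above 0.3 N or contact force between any of the fingers, the arm and chip2 above 0.3 N).
It fails at once if a chip is struck or crushed by the jack (contact force between jack and chip0 above 0.3 N or contact force between jack and chip1 above 0.3 N or contact force between jack and chip2 above 0.3 N).
It fails at once if a bystander is pushed away or knocked over (distance of any of sample_pot, timer, reagent_bottle, dish_pink from where it was at the start of the episode above 0.03 m or angle between any of sample_pot, timer, reagent_bottle, dish_pink's own z axis and vertical above 0.4 rad).
It also fails if it takes over 72 s, if anything falls off the work surface, if the arm or the gripper's body presses on something with over 40 N, if the wrist force passes 120 N, or if a joint passes its speed limit or range.

ROBOT

A 6-joint arm with a two-finger parallel gripper is mounted at the origin on a cart in front of the work surface, level with it; the furniture and walls round the work are solid. World frame = base frame: x ahead of the robot, y to its left, z up, the work surface at z = 0. Lengths are in m, angles in rad, forces in N, time in s.
With the tool pointing down it reaches from about 0.275 to 0.875 m from the base axis. Payload 12.5 kg.
Tool frame: the origin (TCP) lies on the centre line of the jaws, within the pads' length; the fingertips stand r.finger_overhang ahead of it and the grasp point (between the pads) lies 3 mm ahead of it (r.finger_overhang is the distance from the TCP to the fingertips, in m); z points along the fingers, y is the direction in which the jaws open and shut (so a half turn about z gives the same grasp; the last joint's range is limited). The gripper opens to 85 mm and grips with 20 to 120 N. Pads are 22 mm wide; open, the fingers measure 114 mm over their backs; the gripper's body (76 mm by 85 mm) begins 54 mm behind the grasp point. The pads swing forward as they close: fully open they stand 13 mm farther back than shut.
Start: joints at [1.259, 0.351, 1.652, -0, 1.139, -0.085], TCP at [0.124, 0.536, 0.253] pointing down, gripper open.
Joint ranges: [-2.75, 2.75], [-0.79, 2.1], [0.01, 2.65], [-1.57, 4.71], [0.07, 3.14], [-2.87, 2.87]. Speed limits (rad/s): [2.22, 2.22, 2.79, 3.14, 3.14, 3.14].

INTERFACE

Orientations are given as a unit quaternion [x, y, z, w].
In Python, from cell import r, optics gives the robot as it stands. The module is installed in compiled form; this text tells all that it offers. Calls block until the motion is done:
- r.move_to(position, orientation): joint-space move of the TCP to a pose.
- r.move_linear(position, rot=None, vel=0.15): straight line of the TCP; rot=None keeps the orientation; vel is the mean speed in m/s.
- r.set_joints(angles): joint-space move.
- r.set_gripper(opening, squeeze=None): opening from 0.0 (shut) to 1.0 (fully open); squeeze is the grip in N (None keeps the last); returns when the fingers have stopped.
- r.sleep(seconds).
- r.inverse_kinematics(position, orientation): joint angles nearest the present ones, or None.
- optics.get_image(name): name is "side" or "top" or "wrist"; returns a dict with "pixels" (420x560x3 uint8, red, green, blue), "depth" (420x560 float32, m along the optical axis (not along the pixel's ray), 0 where there is no reading), "fx", "fy", "cx", "cy" (pixels), "D" ([k1, k2, p1, p2, k3] as OpenCV has them; the pictures are not rectified), "camera_from_world" (4x4, takes a point from world to camera coordinates); the wrist camera has in their place "mount" (4x4, takes a point from camera to tool coordinates, whose origin is the TCP and whose axes are the flange's). Camera axes: x right, y down, z forward; pixel columns grow to the right and rows downward; lengths in m; the calibration is good to about 2 mm. A picture is of the moment at which its call begins: read the wrist's pose just before it.
A pose or a line that the arm cannot do raises r.PlanningError and nothing moves.
- r.hand_in(): hands the job in, once; it reports no verdict.
Readings, each from a call of its own:
- r.current_t(): time.
- r.current_q(): joint angles.
- r.current_qvel(): joint speeds.
- r.current_effort(): joint torques, N m.
- r.current_tool_pos(): TCP position.
- r.current_ee_rot(): TCP orientation.
- r.current_contact_force(): force on the tool from outside, world axes, zero at the start.
- r.current_torque(): the same for the moment, N m.
- r.current_opening(): opening from 0.0 (shut) to 1.0 (fully open).
Only numpy, scipy, OpenCV 4.12 (cv2) and the standard library are available. Lean on these libraries where they do the work, as an engineer would, in place of code of your own. Each camera call takes 0.05 s, during which the arm holds its last target. There are 200 camera calls.

## Working session

There is one attempt and no reset: what is moved stays moved. The work goes in short steps, each a Python script; the robot and the scene stay as the last script left them, time stands still between calls to the robot, and variables do not carry over. Pictures are saved under pics/ and viewed, about 8 in all and at most 12, crops included, and the job is handed in when it is done.

```bash
mkdir -p pics; cat > h.py <<'E'
import numpy as np, cv2, pickle
from cell import r, optics
from scipy.spatial.transform import Rotation as R
def snap(n,tag):
    p=r.current_tool_pos();q=r.current_ee_rot()
    im=optics.get_image(n)
    if n=="wrist":
        T=np.eye(4);T[:3,:3]=R.from_quat(q).as_matrix();T[:3,3]=p
        im["wfc"]=T@im["mount"]
    else: im["wfc"]=np.linalg.inv(im["camera_from_world"])
    cv2.imwrite(f"pics/{tag}.png",im["pixels"][:,:,::-1]); pickle.dump(im,open(f"pics/{tag}.pkl","wb"))
    return im
def load(tag): return pickle.load(open(f"pics/{tag}.pkl","rb"))
def K(im): return np.array([[im["fx"],0,im["cx"]],[0,im["fy"],im["cy"]],[0,0,1.]])
def ray(im,uv):
    uv=np.asarray(uv,float).reshape(-1,1,2)
    n=cv2.undistortPoints(uv,K(im),np.array(im["D"],float)).reshape(-1,2)
    d=np.c_[n,np.ones(len(n))]@im["wfc"][:3,:3].T
    return im["wfc"][:3,3],d
def plane(im,uv,z):
    o,d=ray(im,uv); return o+d*((z-o[2])/d[:,2])[:,None]
def cloud(im):
    h,w=im["depth"].shape
    u,v=np.meshgrid(np.arange(w),np.arange(h))
    o,d=ray(im,np.stack([u,v],-1).reshape(-1,2).astype(float))
    P=o+d*im["depth"].reshape(-1,1)
    P[im["depth"].reshape(-1)<=0]=np.nan
    return P.reshape(h,w,3)
def proj(im,P):
    M=np.linalg.inv(im["wfc"]); rv=cv2.Rodrigues(M[:3,:3])[0]
    return cv2.projectPoints(np.asarray(P,float).reshape(-1,1,3),rv,M[:3,3],K(im),np.array(im["D"],float))[0].reshape(-1,2)
def down(yaw): # tool z down, tool y axis (jaw) at angle yaw+90 ; tool x at yaw
    c,s=np.cos(yaw),np.sin(yaw)
    return R.from_matrix(np.array([[c,s,0],[s,-c,0],[0,0,-1.]])).as_quat()
E
python3 - <<'E'
from h import *
a=snap("top","top0");b=snap("side","side0")
for im in(a,b): print(im["wfc"].round(3).tolist(),im["fx"],im["D"])
print(r.finger_overhang,r.current_ee_rot(),r.current_t(), R.from_quat(r.current_ee_rot()).as_matrix().round(2).tolist())
E
```

```text
[[0.021, -0.998, 0.061, 0.49], [-1.0, -0.021, 0.003, 0.044], [-0.001, -0.061, -0.998, 1.608], [0.0, 0.0, 0.0, 1.0]] 487.13079651099554 [0.02366241 0.         0.         0.         0.        ]
[[0.974, -0.133, 0.184, 0.361], [-0.227, -0.533, 0.815, -0.928], [-0.01, -0.836, -0.549, 0.733], [0.0, 0.0, 0.0, 1.0]] 437.10972653505087 [-0.03278184  0.          0.          0.          0.        ]
0.022 [ 1.13159247e-01  9.93576724e-01 -5.16690191e-04 -1.03283596e-04] 0.1 [[-0.97, 0.22, -0.0], [0.22, 0.97, -0.0], [0.0, -0.0, -1.0]]
```

View pics/top0.png

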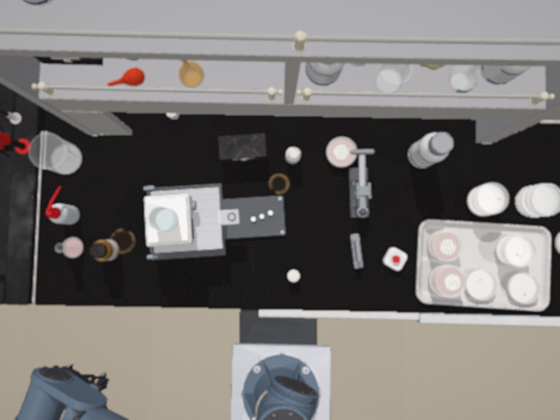

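View pics/side0.png

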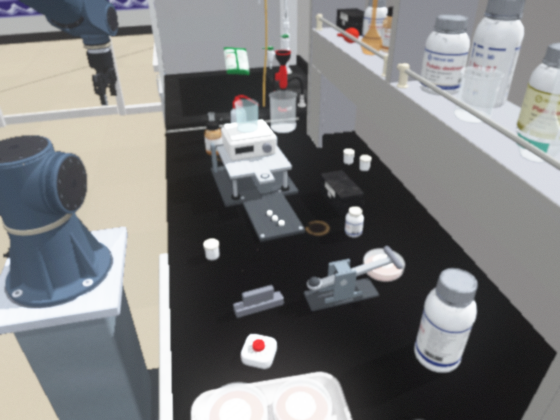

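```bash
python3 - <<'E'
from h import *
a=load("top0")
for n,uv,z in [("ring",(231,216),.104),("bedcorner1",(284,197),.012),("bedcorner2",(286,236),.012),("chipA",(254,219),.016),("chipB",(263,216),.016),("chipC",(271,212),.016),("handle",(362,152),.084),("saddle",(362,210),.07),("jackbase",(351,217),.0),("jb2",(372,217),0),("jb3",(350,180),0),("scr1",(354,236),.02),("scr2",(359,267),.02),("pot?",(293,276),.042),("bottle",(293,155),.075),("timer",(396,260),.038),("dish",(341,150),.026),("ring2",(279,184),0),("black",(243,147),.0)]:
    print(n,plane(a,[uv],z)[0].round(3))
print(a["mount"] if "mount" in a else "")
q0=r.current_q()
# wrist view over bed, yaw
for n,p in [("rig",(.47,.05,.35)),("jack",(.50,-.2,.33))]:
    for y in (0,np.pi/2,-np.pi/2,np.pi):
        s=r.inverse_kinematics(p,down(y)); print(n,y,None if s is None else np.round(s,2))
E
```

```text
ring [0.566 0.168 0.104]
bedcorner1 [0.636 0.003 0.012]
bedcorner2 [ 0.508 -0.006  0.012]
chipA [0.562 0.099 0.016]
chipB [0.572 0.07  0.016]
chipC [0.586 0.044 0.016]
handle [ 0.777 -0.239  0.084]
saddle [ 0.595 -0.243  0.07 ]
jackbase [ 0.576 -0.22   0.   ]
jb2 [ 0.577 -0.289  0.   ]
jb3 [ 0.699 -0.216  0.   ]
scr1 [ 0.513 -0.227  0.02 ]
scr2 [ 0.413 -0.245  0.02 ]
pot? [ 0.381 -0.03   0.042]
bottle [ 0.765 -0.022  0.075]
timer [ 0.439 -0.359  0.038]
dish [ 0.794 -0.181  0.026]
ring2 [0.68 0.02 0.  ]
black [0.802 0.142 0.   ]

rig 0 [ 0.01  0.12  1.71 -0.    1.32  1.58]
rig 1.5707963267948966 [ 0.01  0.12  1.71 -0.    1.32  0.01]
rig -1.5707963267948966 None
rig 3.141592653589793 [ 0.01  0.12  1.71 -0.    1.32 -1.56]
jack 0 [-0.47  0.26  1.58 -0.    1.3   1.1 ]
jack 1.5707963267948966 [-0.47  0.26  1.58 -0.    1.3  -0.47]
jack -1.5707963267948966 [-0.47  0.26  1.58 -0.    1.3   2.67]
jack 3.141592653589793 [-0.47  0.26  1.58 -0.    1.3  -2.04]
```

```bash
python3 - <<'E'
from h import *
r.move_to((.53,.08,.38),down(np.pi/2)); a=snap("wrist","w_rig")
r.move_to((.53,-.23,.38),down(np.pi/2)); b=snap("wrist","w_jack")
print(a["mount"].round(3).tolist(),a["fx"],r.current_t())
cv2.imwrite("pics/w2.png",np.hstack([x["pixels"][:,:,::-1] for x in(a,b)]))
im=cv2.imread("pics/w2.png");cv2.imwrite("pics/w2s.png",np.vstack([cv2.resize(im[:,:560],(560,420))]))
E
```

```text
[[-0.0, -0.956, -0.293, 0.074], [1.0, -0.001, 0.001, 0.001], [-0.001, -0.293, 0.956, -0.121], [0.0, 0.0, 0.0, 1.0]] 319.19514903106506 3.6083
```

View pics/w_rig.png

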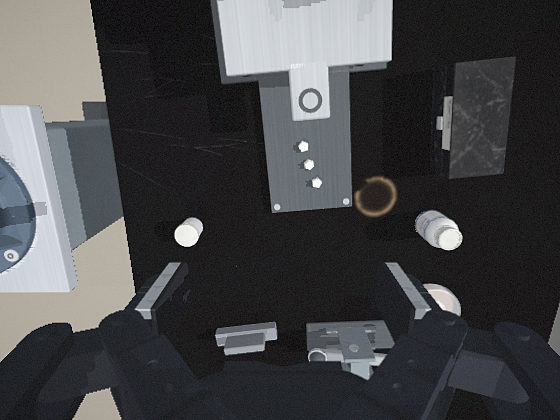

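View pics/w_jack.png

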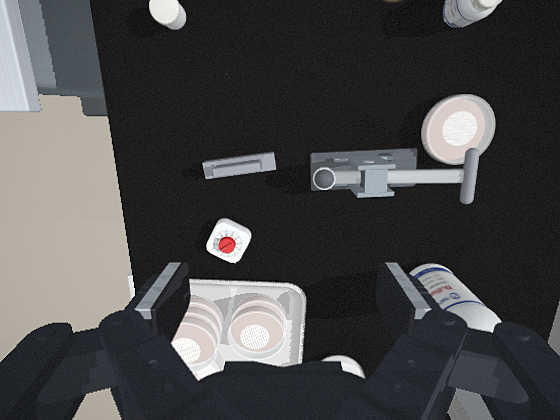

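```bash
python3 - <<'E'
from h import *
a=load("w_rig");b=load("w_jack")
g=cv2.cvtColor(a["pixels"],cv2.COLOR_RGB2GRAY)
# ring centre
roi=g[70:130,285:340]; m=(cv2.GaussianBlur(roi,(3,3),0)<150).astype(np.uint8)
for c in cv2.findContours(m,cv2.RETR_LIST,cv2.CHAIN_APPROX_NONE)[0]:
    if 100<cv2.contourArea(c)<900:
        e=cv2.fitEllipse(c); print("ring",e, plane(a,[np.array(e[0])+[285,70]],.104)[0].round(4))
# bed edges
gx=np.abs(cv2.Sobel(cv2.GaussianBlur(g,(5,5),0),cv2.CV_64F,1,0))
L=[];Rr=[]
for v in range(130,200):
    L.append((255+np.argmax(gx[v,255:285]),v)); Rr.append((340+np.argmax(gx[v,340:362]),v))
for n,E in(("L",L),("R",Rr)):
    P=plane(a,E,.012)[:,:2]; f=cv2.fitLine(P.astype(np.float32),cv2.DIST_HUBER,0,.001,.001).ravel(); print(n,f.round(4),np.degrees(np.arctan2(f[1],f[0])))
gy=np.abs(cv2.Sobel(cv2.GaussianBlur(g,(5,5),0),cv2.CV_64F,0,1))
F=[(u,200+np.argmax(gy[200:222,u])) for u in range(285,340)]
P=plane(a,F,.012)[:,:2];f=cv2.fitLine(P.astype(np.float32),cv2.DIST_HUBER,0,.001,.001).ravel(); print("front",f.round(4),np.degrees(np.arctan2(f[1],f[0])))
# chips
m=(g>190).astype(np.uint8); m[:135]=0;m[195:]=0;m[:,:280]=0;m[:,335:]=0
n,_,s,c=cv2.connectedComponentsWithStats(m)
for i in range(1,n):
    if s[i,4]>15: print("chip",c[i],s[i,4],plane(a,[c[i]],.018)[0].round(4))
# jack view
C=cloud(b);Z=C[:,:,2]
g=cv2.cvtColor(b["pixels"],cv2.COLOR_RGB2GRAY); print("floor z",np.nanmedian(Z[80:130,150:300]))
def rect(mask,z,n):
    v,u=np.nonzero(mask); P=plane(b,np.c_[u,v],z)[:,:2]; 
    print(n,len(u),[np.round(x,4) for x in cv2.minAreaRect((P*1000).astype(np.float32))])
W=np.zeros(g.shape,bool);W[140:190,195:285]=1
rect(W&(Z>.04),.052,"rib");rect(W&(Z>.005)&(Z<.03),.02,"foot")
W[:]=0;W[135:210,300:425]=1
rect(W&(Z>.004)&(Z<.02),.008,"base"); rect(W&(Z>.075),.087,"hous")
W[:]=0;W[140:215,458:482]=1; rect(W&(Z>.07),.088,"handle")
print("Zs",np.nanmax(Z[150:180,210:270]),np.nanmedian(Z[170:190,367:383]),Z[178,325],Z[178,468])
s=(g[165:195,308:340]); cs=cv2.HoughCircles(cv2.resize(s,None,fx=4,fy=4),cv2.HOUGH_GRADIENT,1,40,param1=80,param2=15,minRadius=28,maxRadius=56); print(cs)
if cs is not None: print("saddle",plane(b,[cs[0,0,:2]/4+[308,165]],.056)[0])
E
```

```text
ring ((24.965627670288086, 30.019489288330078), (16.392576217651367, 18.062110900878906), 2.4712600708007812) [0.563  0.1644 0.104 ]
ring ((24.839292526245117, 30.088577270507812), (22.315692901611328, 23.63395118713379), 14.72787094116211) [0.5629 0.1643 0.104 ]
L [ 0.0878 -0.9961  0.5064  0.0695] -84.96311
R [ 0.0742 -0.9972  0.6367  0.0622] -85.74224
front [9.963e-01 8.590e-02 5.782e-01 4.000e-04] 4.9267993
chip [303.27027027 146.36486486] 74 [0.5618 0.1007 0.018 ]
chip [309.01470588 164.5       ] 68 [0.5711 0.0734 0.018 ]
chip [316.61764706 182.45588235] 68 [0.5835 0.0455 0.018 ]
floor z 0.0005913070466966874
rib 520 [array([ 465.314 , -237.1727]), array([70.3307, 15.3141]), np.float64(8.1693)]
foot 736 [array([ 465.0123, -237.2154]), array([110.0394,  27.7171]), np.float64(7.8045)]
base 1802 [array([ 661.28  , -236.1998]), array([174.7715,  78.661 ]), np.float64(2.6963)]
hous 1117 [array([ 672.7249, -244.2598]), array([91.7227, 45.7234]), np.float64(2.6077)]
handle 827 [array([ 773.2996, -240.6661]), array([24.7883, 75.0658]), np.float64(3.2625)]
Zs 0.05559243573964212 0.08768161585425044 0.06939944025607764 0.09173384472811963
[[[63.5 54.5 44.7]]]
saddle [ 0.59016345 -0.24994288  0.056     ]
```

```bash
cat >> h.py <<'E'
YR=np.radians(94.85); PAD=np.array([.563,.1643])
def rig(x,y): c,s=np.cos(YR),np.sin(YR); return PAD+np.array([c*x-s*y,s*x+c*y])
def st(n): print(n,round(r.current_t(),2),np.round(r.current_tool_pos(),4),np.round(r.current_contact_force(),1),round(r.current_opening(),3))
E
python3 - <<'E'
from h import *
ys=np.radians(8.0); p=(.4652,-.2372)
r.move_to((*p,.13),down(ys)); r.move_linear((*p,.049),vel=.15)
st("at"); r.set_gripper(0,60); st("grip")
r.move_linear((*p,.11),vel=.2); st("up")
s=rig(-.0915,-.045)
r.move_to((*s,.13),down(YR)); f0=r.current_contact_force()
r.move_linear((*s,.066),vel=.15); st("above")
for z in np.arange(.065,.056,-.001):
    r.move_linear((*s,z),vel=.03); f=r.current_contact_force()
    if f[2]-f0[2]>2: break
st("touch"); print(f0)
im=snap("side","side1"); snap("wrist","w1")
E
```

```text
at 5.53 [ 0.4657 -0.2374  0.0497] [0.3 0.1 0.1] 0.999
grip 6.19 [ 0.4654 -0.2374  0.0493] [0.1 0.1 4.9] 0.15
up 6.65 [ 0.465  -0.2371  0.1097] [-0.2  0.5 -2. ] 0.15
above 8.54 [0.616  0.0765 0.0665] [ 0.4  0.5 -0.6] 0.154
touch 9.79 [0.6158 0.0769 0.0614] [-0.8  0.3  4. ] 0.153
[-0.32074456  0.17475893 -1.11134528]
```

View pics/w1.png

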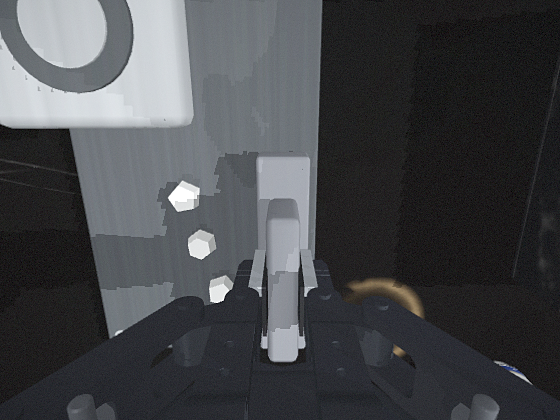

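```bash
python3 - <<'E'
from h import *
z=.0622
e=rig(-.0915,.070)
r.move_linear((*rig(-.0915,-.045),z),vel=.03)
r.move_linear((*e,z),vel=.06); st("end")
r.move_linear((*rig(-.0915,.067),.13),vel=.2)
r.sleep(.2)
im=snap("top","top1"); snap("wrist","w2b"); st("")
c=im["pixels"][170:300,190:420,::-1]
cv2.imwrite("pics/top1c.png",cv2.resize(c,None,fx=3,fy=3,interpolation=cv2.INTER_CUBIC))
cv2.imwrite("pics/chk.png",np.vstack([cv2.resize(c,(600,340)),cv2.resize(cv2.imread("pics/w2b.png"),(600,260))]))
E
```

```text
end 12.21 [0.5012 0.0672 0.0622] [ 0.8 -0.7 -0.5] 0.15
 13.0 [0.5035 0.0674 0.1291] [-0.6 -0.8 -1.9] 0.152
```

View pics/chk.png

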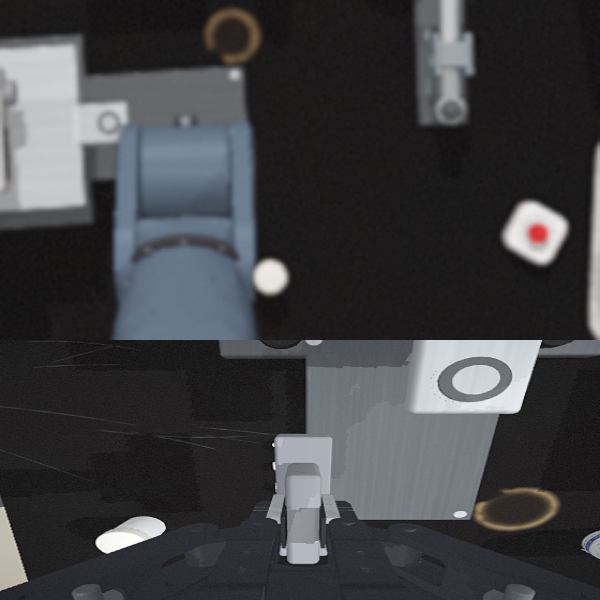

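```bash
python3 - <<'E'
from h import *
ys=np.radians(8.0); p=(.4652,-.2372)
r.move_to((*p,.12),down(ys)); f0=r.current_contact_force()
a=snap("top","top2")
r.move_linear((*p,.054),vel=.15)
for z in np.arange(.053,.045,-.001):
    r.move_linear((*p,z),vel=.04)
    if r.current_contact_force()[2]-f0[2]>2: break
st("down"); r.set_gripper(1); r.move_linear((*p,.13),vel=.25)
YJ=np.radians(-177.2)
r.move_to((.715,-.247,.30),down(YJ)); b=snap("wrist","w_j2"); st("")
g=cv2.cvtColor(a["pixels"],cv2.COLOR_RGB2GRAY)
m=(g>90).astype(np.uint8); m[:200]=0; m[270:]=0; m[:,:240]=0; m[:,300:]=0
n,_,s,c=cv2.connectedComponentsWithStats(m)
for i in range(1,n):
    if 2<s[i,4]<60:
        P=plane(a,[c[i]],.006)[0]; d=P[:2]-PAD; print("blob",c[i].round(1),s[i,4],P.round(3),"rig",round(d@[np.cos(YR),np.sin(YR)],3),round(d@[-np.sin(YR),np.cos(YR)],3))
E
```

```text
down 16.07 [ 0.4653 -0.2373  0.0493] [-1.7 -0.3  5.4] 0.153
 19.73 [ 0.7149 -0.2471  0.2997] [-0.6  0.6 -0.5] 0.997
blob [254.4 241.4] 33 [0.489 0.097 0.006] rig -0.061 0.08
blob [262.7 241.4] 34 [0.489 0.07  0.006] rig -0.088 0.082
blob [271.8 240.4] 35 [0.493 0.04  0.006] rig -0.118 0.08
blob [293. 269.] 5 [ 0.401 -0.032  0.006] rig -0.181 0.178
```

View pics/w_j2.png

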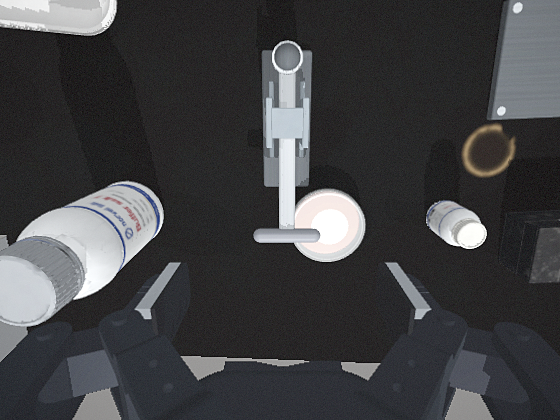

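```bash
python3 - <<'E'
from h import *
b=load("w_j2"); C=cloud(b); Z=C[:,:,2]
g=cv2.cvtColor(b["pixels"],cv2.COLOR_RGB2GRAY)
for n,uv,z in [("sad",(287,57),.056),("handleL",(257,236),.084),("handleR",(318,236),.084),("bottlebase",(158,205),.0),("base f l",(263,52),.008),("base f r",(312,52),.008),("base b l",(265,186),.008),("base b r",(308,186),.008)]:
    print(n,plane(b,[uv],z)[0].round(4))
W=np.zeros(g.shape,bool);W[98:150,255:320]=1
v,u=np.nonzero(W&(Z>.08)); print("hous",len(u),u.min(),u.max(),v.min(),v.max(),[np.round(x,4) for x in cv2.minAreaRect((plane(b,np.c_[u,v],.087)[:,:2]*1000).astype(np.float32))])
W[:]=0;W[225:248,245:330]=1
v,u=np.nonzero(W&(Z>.07)); print("handle",[np.round(x,4) for x in cv2.minAreaRect((plane(b,np.c_[u,v],.09)[:,:2]*1000).astype(np.float32))])
E
```

```text
sad [ 0.5897 -0.249   0.056 ]
handleL [ 0.7807 -0.2735  0.084 ]
handleR [ 0.7774 -0.2044  0.084 ]
bottlebase [ 0.7761 -0.4163  0.    ]
base f l [ 0.5789 -0.2772  0.008 ]
base f r [ 0.5762 -0.2197  0.008 ]
base b l [ 0.7403 -0.2698  0.008 ]
base b r [ 0.7376 -0.2128  0.008 ]
hous 1594 265 309 98 147 [array([ 654.9438, -246.0934]), array([47.9494, 43.7516]), np.float64(2.7424)]
handle [array([ 773.7703, -240.9498]), array([20.3116, 73.7191]), np.float64(2.7522)]
```

```bash
python3 - <<'E'
from h import *
YJ=np.radians(-177.25); p=(.655,-.2459)
r.move_linear((*p,.17),down(YJ),vel=.25); r.move_linear((*p,.0705),vel=.15)
st("at"); r.set_gripper(0,90); st("grip")
r.move_linear((*p,.19),vel=.2); st("up")
s=rig(-.130,0)
r.move_to((*s,.19),down(YR)); st("over")
b=snap("wrist","w_held"); snap("side","side2")
E
```

```text
at 21.27 [ 0.6557 -0.2462  0.0717] [ 0.1 -0.3  0.8] 1.003
grip 21.74 [ 0.6553 -0.2458  0.0714] [-2.2  1.7  5. ] 0.503
up 22.49 [ 0.6541 -0.2455  0.188 ] [ 0.6 -0.4 -7.4] 0.503
over 24.18 [0.5741 0.0345 0.1898] [ 0.3 -0.1 -6.4] 0.506
```

View pics/w_held.png

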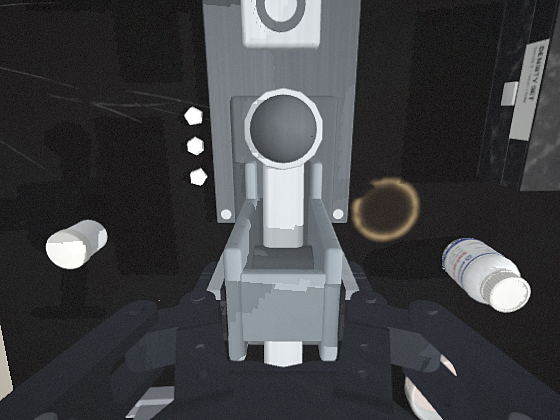

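```bash
python3 - <<'E'
from h import *
b=load("w_held"); T=np.array(r.current_tool_pos())
P=plane(b,[(283,128)],T[2]-.0154)[0]
u=np.array([np.cos(YR),np.sin(YR)]);v=np.array([-u[1],u[0]])
d=P[:2]-T[:2]; print("saddle rel tool",d@u,d@v,"T rig",(T[:2]-PAD)@u,(T[:2]-PAD)@v)
print("ring",[plane(b,[q],.104)[0] for q in[(279,5)]])
# tilt: two saddle-plate... bed screws
for q in [(226,214),(338,214)]:
    w=plane(b,[q],.012)[0][:2]-PAD; print(w@u,w@v)
off=.0645 
r.move_linear((*rig(-.130,0),.0895),vel=.15); st("low")
r.move_linear((*rig(-.0655,0),.0855),vel=.08); st("in")
snap("wrist","w_in"); snap("side","side3")
f0=r.current_contact_force()
for z in np.arange(.0845,.079,-.0007):
    r.move_linear((*rig(-.0655,0),z),vel=.02)
    if r.current_contact_force()[2]-f0[2]>3: break
st("touch")
s=snap("side","side4")["pixels"][130:270,180:340,::-1]
cv2.imwrite("pics/s4c.png",cv2.resize(s,None,fx=4,fy=4,interpolation=cv2.INTER_CUBIC))
E
```

```text
saddle rel tool 0.06655307713733774 -0.0009258408005877449 T rig -0.13041132292699475 -0.0001368619922567441
ring [array([0.56192256, 0.16396613, 0.104     ])]
-0.15569498743367205 0.05481957668695403
-0.1557096119544655 -0.05566978869378184
low 25.1 [0.5746 0.0347 0.0904] [-0.4  0.2 -6.9] 0.502
in 26.06 [0.5686 0.0987 0.0855] [ 0.5 -0.2 -6.5] 0.504
touch 26.91 [0.5686 0.0991 0.0834] [-1.4 -0.5 -1.3] 0.501
```

View pics/s4c.png

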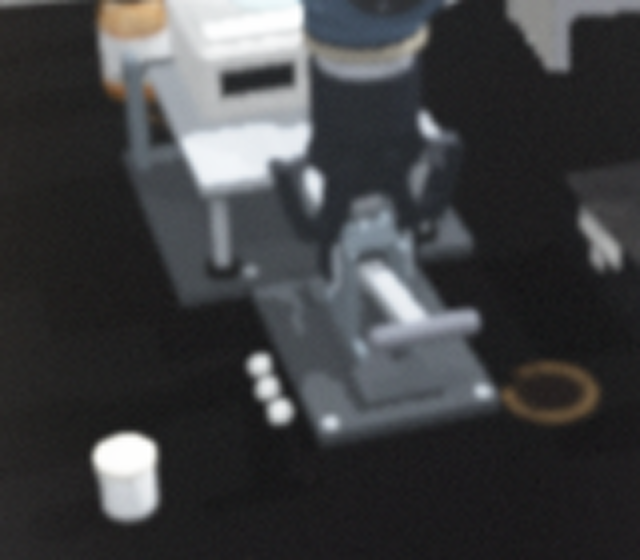

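```bash
python3 - <<'E'
from h import *
u=np.array([np.cos(YR),np.sin(YR)]);v=np.array([-u[1],u[0]])
def rc(P): d=np.asarray(P)[:2]-PAD; return round(d@u,4),round(d@v,4)
r.set_gripper(1); r.sleep(.3); st("rel")
t=r.current_tool_pos(); r.move_linear((t[0],t[1],.25),vel=.2)
r.move_linear((*rig(-.215,0),.30),vel=.25)
r.set_gripper(0)
b=snap("wrist","w_rel"); st("rel2")
C=cloud(b); Z=C[:,:,2]
d=C[:,:,:2]-PAD; X=d@u; Y=d@v
m=(Z>.09)&(Z<.108)&(X<-.035)&(X>-.105)&(abs(Y)<.04); A,B=np.nonzero(m); 
print("hous",len(A),rc(cv2.minAreaRect((plane(b,np.c_[B,A],.099)[:,:2]*1000).astype(np.float32))[0]/np.float32(1) /1000 if False else np.array(cv2.minAreaRect((plane(b,np.c_[B,A],.099)[:,:2]*1000).astype(np.float32))[0])/1000),cv2.minAreaRect((plane(b,np.c_[B,A],.099)[:,:2]*1000).astype(np.float32))[1:])
m=(Z>.07)&(Z<.115)&(X<-.165)&(X>-.215)&(abs(Y)<.05); A,B=np.nonzero(m); 
if len(A): q=cv2.minAreaRect((plane(b,np.c_[B,A],.100)[:,:2]*1000).astype(np.float32)); print("handle",len(A),rc(np.array(q[0])/1000),q[1:], np.nanpercentile(Z[m],[50,90,98]))
E
```

```text
rel 27.75 [0.5685 0.099  0.0831] [-0.2 -0.9 -0.6] 0.999
rel2 30.33 [ 0.5812 -0.05    0.3   ] [-0.2  1.1  0.9] -0.004
hous 2068 (np.float64(-0.0703), np.float64(-0.0013)) ((43.635013580322266, 40.6057014465332), 4.8329596519470215)
handle 1400 (np.float64(-0.1797), np.float64(-0.0014)) ((74.431884765625, 29.651214599609375), 4.819430828094482) [0.10273967 0.10474522 0.10545613]
```

View pics/w_rel.png

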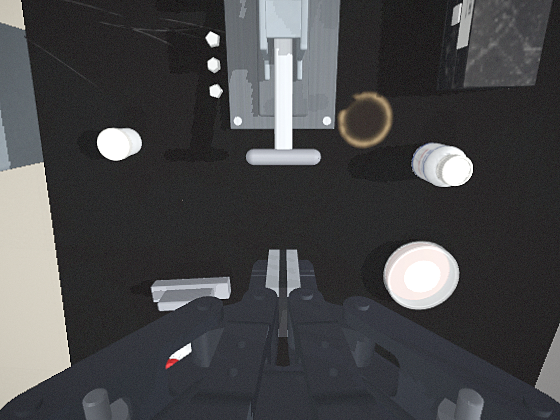

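```bash
python3 - <<'E'
from h import *
u=np.array([np.cos(YR),np.sin(YR)]);v=np.array([-u[1],u[0]])
b=load("w_rel"); P=plane(b,[(283.5,157)],.098)[0]; d=P[:2]-PAD; hx,hy=d@u,d@v; print("handle rig",hx,hy)
h=rig((hx-.188)/2,hy)
r.move_linear((*h,.15),vel=.2); f0=r.current_contact_force()
z=.132; r.move_linear((*h,z),vel=.1)
while z>.118:
    z-=.001; r.move_linear((*h,z),vel=.04)
    if r.current_contact_force()[2]-f0[2]>1: break
st("contact"); z0=r.current_tool_pos()[2]
for dz in (.01,.02,.03,.036):
    r.move_linear((*h,z0-dz),vel=.04); st(dz)
snap("wrist","w_p"); s=snap("side","s5")["pixels"][110:270,180:340,::-1]
cv2.imwrite("pics/s5c.png",cv2.resize(s,None,fx=3.7,fy=3.7,interpolation=cv2.INTER_CUBIC))
E
```

```text
handle rig -0.18777393482893445 -0.0018861807221048188
contact 33.08 [ 0.5809 -0.0228  0.1261] [-0.1  0.2  1.4] -0.002
0.01 33.48 [ 0.5807 -0.0227  0.1159] [-0.2 -0.2  1.5] -0.002
0.02 33.88 [ 0.581  -0.0231  0.1061] [-0.1 -3.5  5.3] 0.002
0.03 34.27 [ 0.5811 -0.0232  0.0962] [ 0.  -3.6  6.4] 0.001
0.036 34.58 [ 0.5811 -0.0231  0.0902] [ 0.5 -3.3  5.7] 0.001
```

View pics/s5c.png

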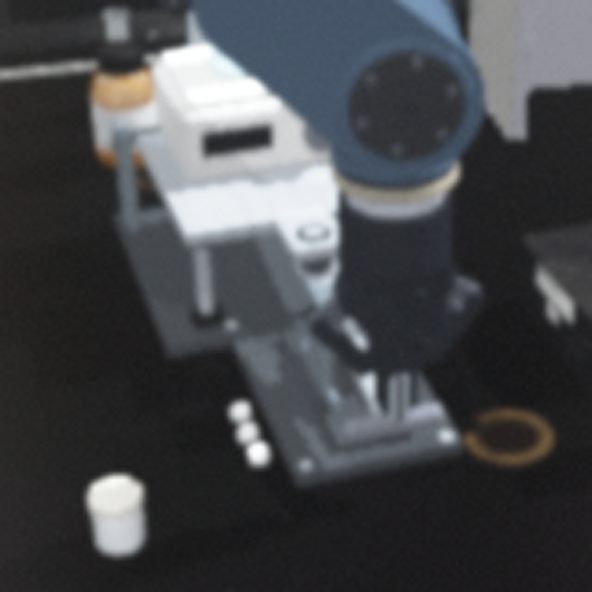

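```bash
python3 - <<'E'
from h import *
u=np.array([np.cos(YR),np.sin(YR)]);v=np.array([-u[1],u[0]])
t=r.current_tool_pos(); h=rig(-.1879,-.0019)
r.move_linear((*h,.0866),vel=.03); r.sleep(.5); st("fin")
b=snap("wrist","w_f"); C=cloud(b); Z=C[:,:,2]; d=C[:,:,:2]-PAD; X=d@u; Y=d@v
m=(Z>.093)&(Z<.105)&(X<-.038)&(X>-.105)&(abs(Y)<.035)
print("hous",m.sum(),np.percentile(X[m],[1,99]),np.percentile(Y[m],[1,99]),np.median(Z[m]))
m=(X>-.02)&(X<.02)&(abs(Y)<.02)&(Z>.09); print("lug z",m.sum(),np.median(Z[m]))
st("")
im=b["pixels"][:,:,::-1]; cv2.imwrite("pics/wf.png",im)
E
```

```text
fin 35.44 [ 0.5811 -0.0229  0.0869] [-0.3 -1.6  7.2] -0.001
hous 1292 [-0.08925871 -0.08281151] [-0.02266895  0.02037154] 0.09885971214588714
lug z 0 nan
 35.49 [ 0.5811 -0.0229  0.0869] [ 0.1 -2.4  5.8] -0.003
  return _methods._mean(a, axis=axis, dtype=dtype,
  ret = ret.dtype.type(ret / rcount)
```

View pics/wf.png

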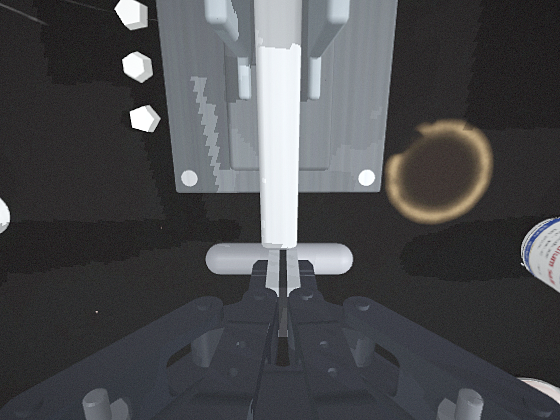

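```bash
python3 - <<'E'
from h import *
for t in("side0","side4","s5"):
    C=cloud(load(t)); d=C[:,:,:2]-PAD; m=(np.linalg.norm(d,axis=2)<.015)&(C[:,:,2]>.08); print(t,m.sum(),np.median(C[:,:,2][m]))
C=cloud(snap("side","s6")); d=C[:,:,:2]-PAD; m=(np.linalg.norm(d,axis=2)<.015)&(C[:,:,2]>.08); print(m.sum(),np.median(C[:,:,2][m]))
st("end"); r.hand_in()
E
```

```text
side0 40 0.10558095112285565
side4 2 0.3848736966008276
s5 70 0.11241927122813405
67 0.11508844752050174
end 35.54 [ 0.5811 -0.0229  0.0869] [-0.3 -1.8  6.7] 0.001
the job is handed in; nothing more can be done
```

I did every step and handed the job in at about 35.5 s of the 72 s. It reports no verdict, so what follows is from my own checks.

- **Chips:** I wiped all three sideways off the bed with the scraper. They lie on the worktop about 80 mm from the bed's centre line, past its edge at 65 mm.
- **Scraper:** I put it back where it was. I moved none of the bystanders; those in the later pictures looked undisturbed, but I did not measure them again.
- **Jack:** It stands on the bed. The back edge of its housing measured −89 mm (−90 is ideal) and about 1 mm off to the side. That puts the saddle within about 2 mm of the pad centre. The saddle itself was hidden under the lug, so this is inferred. I judged the jack flat from the pictures, without measuring its tilt.
- **Handle:** The closed fingers are holding it down with about 6–7 N. It went down 39 mm of its 44 mm stroke, so the lever angle is about 0.30 rad.
- **Deck:** The top of the lug rose by about 9.5 mm in the side camera's depth, a deck angle of about 0.038 rad. From the lever angle I expected about 12 mm. The difference is within the depth noise, and both values are above the required 0.030 rad.

Two checks gave nothing usable: the lug was out of view in the last wrist picture, and the arm hid it in one side picture.

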